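Clear the locating corner, then press the carrier home and hold it

ROBOT

A 6-joint arm with a two-finger parallel gripper is mounted at the origin on the work surface. World frame = base frame: x ahead of the robot, y to its left, z up, the work surface at z = 0. Lengths are in m, angles in rad, forces in N, time in s.
With the tool pointing down it reaches from about 0.25 to 0.775 m from the base axis. Payload 4 kg.
Tool frame: the origin (TCP) lies between the finger pads; the fingertips stand 11 mm ahead of it and the grasp point (between the pads) lies 8 mm behind it; z points along the fingers, y is the line along which they close (so a half turn about z gives the same grasp; the last joint's range is limited). The gripper opens to 94 mm and grips with 3 to 60 N. Pads are 16 mm wide; open, the fingers measure 119 mm over their backs; the gripper's body (75 mm by 177 mm) begins 78 mm behind the grasp point.
Start: joints at [1.143, 0.087, 1.371, -0, 1.684, -0.103], TCP at [0.176, 0.521, 0.217] pointing down, gripper open.
Joint ranges: [-3.1, 3.1], [-0.76, 2.03], [0.27, 2.55], [-1.08, 4.22], [0.17, 2.65], [-2.57, 2.57]. Speed limits (rad/s): [2.79, 2.79, 3.14, 3.14, 3.14, 3.14].

INTERFACE

Orientations are given as a rotation vector (axis times angle).
In Python, from cell import r gives the robot as it stands.
- The arm moves only by the tool move_arm, never from a script. Its argument "increments" is a list of rows, each an object of numbers: "tx", "ty", "tz": the shift along the tool's x, y, z in parts of the range, where 1.0 means 400 mm; "rx", "ry", "rz": the turn, a rotation vector about the tool's x, y, z in shares of pi rad (1.0 is pi rad). In form: [{"tx": .., "ty": .., "tz": .., "rx": .., "ry": .., "rz": ..}, ...]. A call has 1 to 5 rows; each row is the pose to reach, as a shift and turn from the pose commanded when the call began, along the tool's axes at that moment; what a row does not reach only later rows make up. A row lasts 1/8 s, in which the tool goes at most 62.5 mm and 10.7 degrees, less where a joint would pass 70% of its speed; a pose out of reach is approached as far as the arm can. A shift or turn number past 1, either way, is cut back to 1. A call with a gripper value outside its range is refused whole. "jaw" is the closure, from 0 (fully open) to 1 (shut), set as the call begins (left out, the last holds). The fingers move at their own pace and stop on an object; "grip_force" is the grip in N (left out, the last holds). Time passes only in rows, so rows that repeat a pose let the fingers close. It gives the time, the measured TCP pose, the force, the opening and the grip force at its end, in the units of the state.
- r.get_obs(): the state, without advancing time (a new reading comes with each control period).
- r.camera(name): name is "scene" or "top"; returns the picture (384x512x3 uint8, red, green, blue); there is no depth.
- r.camera_params(name): a dict with "intrinsics" (3x3 intrinsics, pixels), "cam_to_world" (4x4, takes a point from camera to world coordinates). Camera axes: x right, y down, z forward; pixel columns grow to the right and rows downward; lengths in m; the calibration is good to about 2 mm. A picture is of the moment at which its call begins. camera_params takes no time and is no camera call.
- r.finish_job(): hands the job in; it is judged then, once.
Trained networks look in the newest picture that a camera, given by its name, has taken for a name from the list of things; names that differ only in an ending like _2 or _b are one class to them, and where a whole thing is asked for, a point or a joint stands for the part that bears it (a point fixed in the world has none). Each returns a list of dicts, best first, with "score" (0 to 1); they miss things now and then, are a little off and sometimes report something else, mostly with a low value. They report only what shows in the picture. A call takes as long as a camera call. They do not tell look-alikes from the thing itself.
- r.masks_of(label, camera): "region" (384x512 bool, what is visible of it) and "xy" ([column, row] in pixels, amid what is visible of it).
The state is a dict: "clock": time; "q": joint angles; "dq": joint speeds; "joint_torque": joint torques, N m; "ee_pos": TCP position; "tool_rot": TCP orientation; "ft_force": force on the tool from outside, world axes, zero at the start; "ft_torque": the same for the moment, N m; "finger_gap": finger opening in m; "grasp_force": force on a finger pad.
Only numpy, scipy, OpenCV 4.12 (cv2) and the standard library are available. Lean on these libraries where they do the work, as an engineer would, in place of code of your own. Each camera call takes 0.05 s, during which the arm holds its last target. There are 200 camera calls.

TASK

A stray brass plug is lying in the steel locating corner: put it in the red bin. Then bring the white carrier block, its blue-dotted corner first, fully home into that corner, flat on the bench and flush against both steel stops, and finish while still holding it pressed firmly against both stops at once; do not let go. Leave the two standing steel sleeves and the loose aluminium stop block where they are.

Things in the scene. Friction and masses are not known exactly. Their poses are not given: they have to be found in the camera images.
- corner: Steel locating corner fixed to the bench: two bars at right angles, 24 mm thick, 36 mm high, with a small relief notch between them. Origin: where the two working faces would meet, at bench height, z up. Side stop: face in plane y = 0, x from -12 to -125 mm. End stop: face in plane x = 0, y from -12 to -90 mm. The carrier goes in the quadrant -x, -y, axes parallel to these, pushed to +x and +y.
- end_stop: The shorter bar of the corner (stops movement towards the corner's +x). Same origin and axes as the corner. A hand push of about 15 N towards it presses the carrier on firmly; some 5 N of it can be lost to friction.
- side_stop: The longer bar of the corner (stops movement towards the corner's +y). Same origin and axes as the corner. A hand push of about 15 N towards it presses the carrier on firmly; some 5 N of it can be lost to friction.
- carrier: White slippery plastic block (friction about 0.25) 130 (x) by 80 (y) by 40 mm high, 0.45 kg, loose. Origin: centre of underside. A grip fin in the middle of its top, 36 mm along x, 14 mm thick along y, top 82 mm above the underside: pinch it from above. Four steel sleeves, 24 mm across, tops 82 mm up, at x +-45, y +-20 mm are part of it. Starts within 0.6 rad of its final yaw.
- datum_corner (a point): The carrier's lower corner at its +x, +y end, below the blue dot: it must meet the inner corner of the stops.
- fin_top (a point): Middle of the top edge of the carrier's grip fin.
- plug: Stray brass plug, upright cylinder 30 mm across and 22 mm tall with a chamfered top, 60 g, standing in the corner where the carrier must go, its middle at least 45 mm from both stop faces. Origin: centre of its underside.
- red_bin: Open red plastic bin, fixed, 120 mm (x) by 100 mm (y) by 50 mm high, walls and floor 4 mm. Origin: centre of its underside. It changes places with the yellow one.
- red_bin_in (a point): Centre of the red bin's inner floor, 4 mm above the bench.
- yellow_bin: Open yellow bin of the same size holding dark caps; not used.
- sleeve_a: Loose dark steel sleeve standing on the bench, 24 mm across, 75 mm tall; leave it. Origin: centre of its underside.
- sleeve_b: A second such standing sleeve; leave it. Origin: centre of its underside.
- spare_stop: Loose aluminium L-shaped block, 70 mm by 70 mm, 30 mm high with two pins up to 60 mm; not the locating corner, leave it. Origin: near its middle, at bench height.
Mind the look-alikes: they are no part of the job. Several things look just like the plug: the one meant starts farthest from the robot's base. Of the things that look like the carrier, the smaller one is meant.

How it is judged:
By the outcome, as a careful person would: the job done as asked, in the order asked, and still so for the second after the job is handed in, while the arm keeps its last pose, push and grip.
It also fails if it takes over 66 s, if anything falls off the work surface, if the arm or the gripper's body presses on something with over 40 N, if the wrist force passes 120 N, or if a joint passes its speed limit or range.

## Working session

There is one attempt and no reset: what is moved stays moved. The work goes in short steps, Python scripts to look and compute and a tool call to move; the robot and the scene stay as the last step left them, time stands still between calls to the robot, and variables do not carry over. Pictures are saved under pics/ and viewed, at most 10 in all, crops included, and the job is handed in when it is done.

Besides the shell and the picture viewer there is one more tool, called after "Request:" by a JSON object that holds its "op" and its "data", one argument or row to a line. move_arm: Moves the arm, as the interface text tells. Its arguments: {"type":"object","properties":{"increments":{"type":"array","items":{"type":"object","properties":{"tx":{"type":"number"},"ty":{"type":"number"},"tz":{"type":"number"},"rx":{"type":"number"},"ry":{"type":"number"},"rz":{"type":"number"}}}},"jaw":{"type":"number"},"grip_force":{"type":"number"}},"required":["increments"]}

```bash
mkdir -p pics; ls; cat > h.py <<'E'
import numpy as np, cv2
from cell import r
def save(cam,name):
    im=r.camera(cam); cv2.imwrite('pics/'+name,im[:,:,::-1]); return im
def ray(cam,uv,z):
    p=r.camera_params(cam);K=np.array(p['intrinsics']);T=np.array(p['cam_to_world'])
    d=T[:3,:3]@np.linalg.inv(K)@[uv[0],uv[1],1]; o=T[:3,3]
    return o+d*(z-o[2])/d[2]
def proj(cam,P):
    p=r.camera_params(cam);K=np.array(p['intrinsics']);T=np.linalg.inv(np.array(p['cam_to_world']))
    c=T[:3,:3]@np.asarray(P)+T[:3,3]; u=K@c; return u[:2]/u[2]
E
python3 - <<'E'
from h import *
a=save('scene','s0.png');b=save('top','t0.png')
both=cv2.resize(b,(800,600));cv2.imwrite('pics/t0b.png',both[:,:,::-1])
both=cv2.resize(a,(800,600));cv2.imwrite('pics/s0b.png',both[:,:,::-1])
for l,z in [('corner',0.036),('plug',0.022),('carrier',.04),('red_bin',.05),('yellow_bin',.05),('sleeve_a',.075),('spare_stop',.03)]:
    for d in r.masks_of(l,'top'): print(l,round(d['score'],2),np.round(d['xy'],1),d['region'].sum(),np.round(ray('top',d['xy'],z),3))
print(r.camera_params('top'),r.get_obs())
E
```

```text
pics
corner 0.97 [197.7 145.8] 976 [0.654 0.191 0.036]
plug 0.5 [213.8 171.1] 104 [0.588 0.148 0.022]
carrier 0.74 [232.6 268.8] 2749 [0.329 0.092 0.04 ]
carrier 0.69 [313.2 216. ] 1532 [ 0.468 -0.118  0.04 ]
red_bin 0.82 [143.2 237.2] 2054 [0.409 0.324 0.05 ]
yellow_bin 0.85 [406.  194.9] 1958 [ 0.525 -0.36   0.05 ]
sleeve_a 0.48 [294.9 120.4] 88 [ 0.715 -0.067  0.075]
sleeve_a 0.39 [307.2 146.3] 103 [ 0.647 -0.099  0.075]
spare_stop 0.85 [366.9 131.8] 551 [ 0.697 -0.266  0.03 ]
{'intrinsics': array([[393.60605399,   0.        , 263.42239254],
       [  0.        , 393.60605399, 191.2758362 ],
       [  0.        ,   0.        ,   1.        ]]), 'cam_to_world': array([[ 0.00776594, -0.9956081 ,  0.09329631,  0.43525486],
       [-0.99996902, -0.00761246,  0.00200087,  0.01107343],
       [-0.00128187, -0.09330896, -0.99563638,  1.0770696 ],
       [ 0.        ,  0.        ,  0.        ,  1.        ]])} {'clock': 0.45, 'q': array([ 1.14290993e+00,  8.72656031e-02,  1.37084262e+00, -2.34883426e-05,
        1.68361529e+00, -1.03107012e-01]), 'dq': array([-1.39246951e-03, -1.05972205e-03, -2.93969128e-03, -4.40294166e-05,
        5.69789619e-04,  2.66036724e-03]), 'joint_torque': array([-6.97067007e-04, -3.39554322e+01, -3.02184820e+01,  7.18271825e-02,
        2.50095106e-02, -3.97575741e-05]), 'ee_pos': array([0.17550425, 0.52120592, 0.21639754]), 'tool_rot': array([-5.07925212e-01, -3.10024872e+00,  2.07977186e-04]), 'ft_force': array([0.85764129, 0.5582637 , 0.63842404]), 'ft_torque': array([ 0.00419928, -0.0143544 , -0.0425938 ]), 'grasp_force': 0.0, 'finger_gap': 0.09420724833526763}
```

View pics/t0b.png

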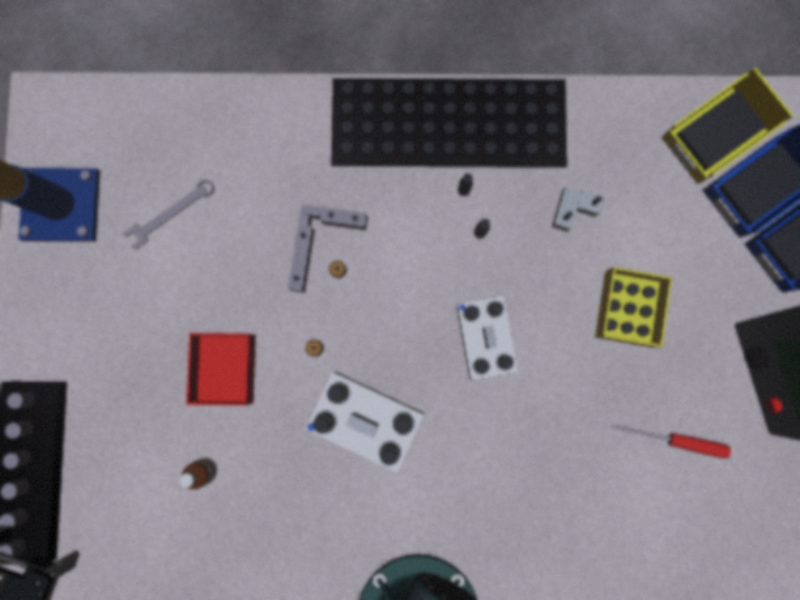

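View pics/s0b.png

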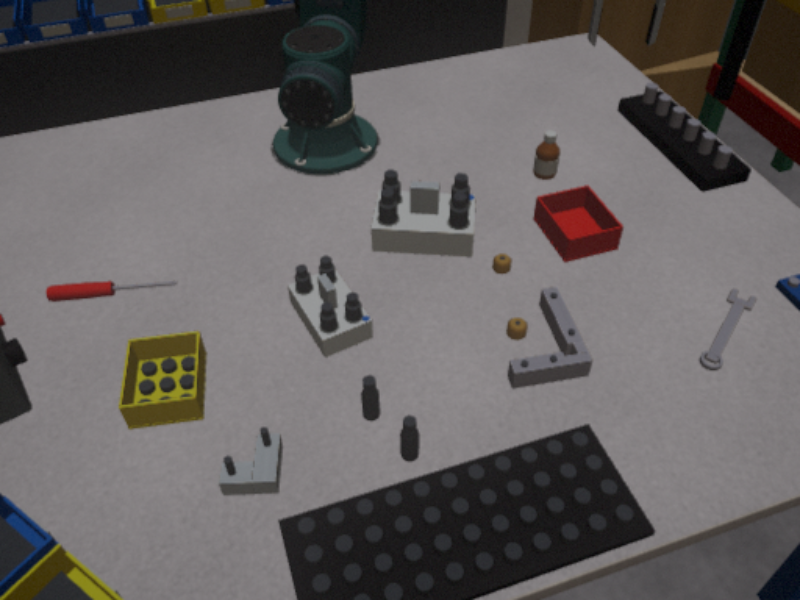

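The top picture (in 800x600 pixels) shows:
- **Plug look-alikes:** brass plugs at (338,269) and (314,347). The first is farther from the base and stands in the steel corner, so I take that one.
- **Carrier look-alikes:** white blocks at (488,337) and (365,422). The first is smaller, so I take that one, with its blue dot at (462,307).
- **Corner:** the steel L is at (312,222). The aluminium look-alike is at (578,208).
- **Red bin:** (221,369).

Next I fit the silhouette poses.

```bash
cat > fit.py <<'E'
from h import *
from scipy.optimize import minimize
def box(x0,x1,y0,y1,z0,z1): return np.array([[x,y,z] for x in(x0,x1) for y in(y0,y1) for z in(z0,z1)])
def cyl(x,y,R,z0,z1):
    a=np.linspace(0,2*np.pi,24,False); return np.array([[x+R*np.cos(t),y+R*np.sin(t),z] for t in a for z in(z0,z1)])
M={'corner':[box(-.125,-.012,0,.024,0,.036),box(0,.024,-.09,-.012,0,.036),],
 'carrier':[box(-.065,.065,-.04,.04,0,.04),box(-.018,.018,-.007,.007,.04,.082)]+[cyl(a,b,.012,.04,.082) for a in(-.045,.045) for b in(-.02,.02)],
 'plug':[cyl(0,0,.015,0,.019),cyl(0,0,.0125,0,.022)],
 'red_bin':[box(-.06,.06,-.05,.05,0,.05)]}
S=4
def sil(cam,parts,p,hull=False):
    c,s=np.cos(p[2]),np.sin(p[2]); im=np.zeros((384*S,512*S),np.uint8)
    q=r.camera_params(cam);K=np.array(q['intrinsics']);T=np.linalg.inv(np.array(q['cam_to_world']))
    for P in parts:
        W=np.c_[P[:,0]*c-P[:,1]*s+p[0],P[:,0]*s+P[:,1]*c+p[1],P[:,2]]
        u=(W@T[:3,:3].T+T[:3,3])@K.T; u=u[:,:2]/u[:,2:]
        cv2.fillConvexPoly(im,cv2.convexHull(np.round((u+.5)*S).astype(np.int32)),255)
    return cv2.GaussianBlur(cv2.resize(im,(512,384),interpolation=cv2.INTER_AREA)/255.,(0,0),1)
def fit(label,p0,cams,masks,yaw=True):
    G={c:cv2.GaussianBlur(masks[c].astype(float),(0,0),1) for c in cams}
    def f(p):
        p=np.r_[p,0][:3] if not yaw else p
        return sum(((sil(c,M[label],p)-G[c])**2).sum() for c in cams)
    st=np.array([.01,.01,.08])[:3 if yaw else 2]; p=np.array(p0)[:len(st)]
    for k in (1,.3):
        sx=np.vstack([p]+[p+k*st*e for e in np.eye(len(st))])
        o=minimize(f,p,method='Nelder-Mead',options=dict(initial_simplex=sx,xatol=2e-4,fatol=.05,maxiter=150)); p=o.x
    return p,o.fun
def pick(label,cam,near,tol=40):
    n=proj(cam,near); ds=[d for d in r.masks_of(label,cam) if np.hypot(*(np.array(d['xy'])-n))<tol]
    return min(ds,key=lambda d:np.hypot(*(np.array(d['xy'])-n)))['region'] if ds else None
E
cat > run1.py <<'E'
from fit import *
I={c:r.camera(c) for c in('top','scene')}
for l,p0,z in [('corner',[.655,.17,-.1],.03),('carrier',[.465,-.117,.1],.04),('plug',[.588,.145,0],.02),('red_bin',[.409,.324,0],.03)]:
    ms={c:pick(l,c,[p0[0],p0[1],z]) for c in I}
    for cs in (['top'],['scene'],['top','scene']):
        if any(ms[c] is None for c in cs): print(l,cs,'none');continue
        p,e=fit(l,p0,cs,ms,l!='plug'); print(l,cs,np.round(p,4),round(e,1),[int(ms[c].sum()) for c in cs])
    q=np.r_[p,0][:3]
    for c in I:
        k=(sil(c,M[l],q)>.5).astype(np.uint8); cs_,_=cv2.findContours(k,0,2); I[c]=I[c].copy()
        M_=I.setdefault if 0 else None
        globals().setdefault('C',{}).setdefault(c,[]).extend(cs_)
out=[]
for c,(x,y) in {'top':(170,115),'scene':(250,150)}.items():
    z=cv2.resize(I[c][y:y+110,x:x+170],None,fx=4.4,fy=2.7*0+4.4,interpolation=cv2.INTER_CUBIC)
    if c=='top': z=z[:300]
    for k in C[c]: cv2.polylines(z,[((k-[x,y]+.5)*4.4).astype(np.int32)],True,(0,255,0),1)
    out.append(z[:298])
cv2.imwrite('pics/c1.png',np.vstack(out)[:,:,::-1])
E
python3 run1.py
```

```text
corner ['top'] none
corner ['scene'] [ 0.6707  0.1875 -0.1259] 181.9 [1534]
corner ['top', 'scene'] none
carrier ['top'] [ 0.4689 -0.114   0.178 ] 2.9 [1558]
carrier ['scene'] [ 0.4681 -0.1139  0.1791] 83.1 [1954]
carrier ['top', 'scene'] [ 0.4689 -0.1138  0.1749] 85.6 [1558, 1954]
plug ['top'] [0.5876 0.1436] 0.5 [103]
plug ['scene'] [0.5871 0.1448] 4.5 [144]
plug ['top', 'scene'] [0.5879 0.1444] 5.9 [103, 144]
red_bin ['top'] [0.413  0.3361 0.0061] 7.3 [2003]
red_bin ['scene'] [ 0.4143  0.3364 -0.0258] 9.4 [1894]
red_bin ['top', 'scene'] [ 0.4132  0.3366 -0.0123] 19.1 [2003, 1894]
```

View pics/c1.png

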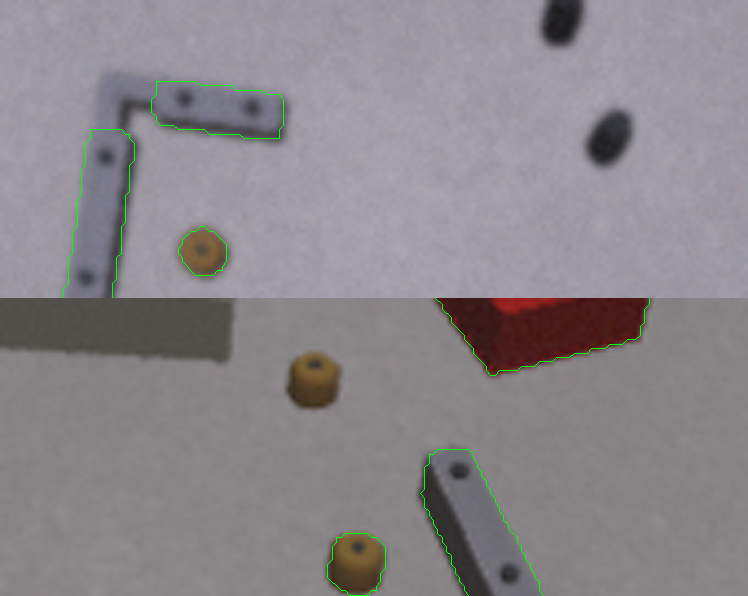

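```bash
cat > go.py <<'E'
import sys
from h import *
from scipy.spatial.transform import Rotation as R
def delta(x,y,z,yaw,label=''):
    "yaw = direction of closing axis (tool y) in world, modulo pi, tool straight down"
    o=r.get_obs(); A=R.from_rotvec(o['tool_rot']); best=None
    for k in(0,np.pi):
        a=yaw+k; Y=np.array([np.cos(a),np.sin(a),0]); Z=np.array([0,0,-1.]); X=np.cross(Y,Z)
        rv=(A.inv()*R.from_matrix(np.c_[X,Y,Z])).as_rotvec()
        if best is None or np.linalg.norm(rv)<np.linalg.norm(best): best=rv
    t=A.inv().apply(np.array([x,y,z])-o['ee_pos'])*1000
    print(label,'t',np.round(t,1),'r',np.round(best,3),'q6',round(o['q'][5],2))
if __name__=='__main__':
    a=[float(v) for v in sys.argv[1:5]]; delta(*a)
    o=r.get_obs(); print(round(o['clock'],2),np.round(o['ee_pos'],4),np.round(o['tool_rot'],3),np.round(o['ft_force'],1),np.round(o['ft_torque'],2),round(o['finger_gap'],4),round(o['grasp_force'],1))
E
sed -i "s/box(0,.024,-.09,-.012,0,.036),\]/box(0,.024,-.09,-.012,0,.036),box(-.012,.024,.008,.024,0,.036),box(.008,.024,-.012,.024,0,.036)]/" fit.py
cat > c.py <<'E'
from fit import *
p0=[.67,.187,-.12]
for _ in range(1):
    ms={}
    for c in('top','scene'):
        r.camera(c); ms[c]=pick('corner',c,[.64,.18,.03],60)
    for cs in (['top'],['scene'],['top','scene']):
        if any(ms[c] is None for c in cs): print(cs,'none');continue
        p,e=fit('corner',p0,cs,ms); print(cs,np.round(p,4),round(e,1),[int(ms[c].sum()) for c in cs])
E
python3 c.py; for y in 0.5 1.4 2.2 ; do python3 go.py .588 .144 .1 $y; done
```

```text
['top'] [ 0.6698  0.186  -0.1303] 6.1 [983]
['scene'] [ 0.6687  0.1862 -0.1311] 8.6 [1639]
['top', 'scene'] [ 0.6693  0.1862 -0.1298] 17.4 [983, 1639]
 t [-511.3 -225.9  116.5] r [ 0.    -0.     0.746] q6 -0.1
1.15 [0.1755 0.5213 0.2165] [0.508 3.1   0.   ] [ 0.8 -1.  -0.2] [ 0.04  0.04 -0.07] 0.0938 0.0
 t [-511.3 -225.9  116.5] r [ 0.    -0.    -0.154] q6 -0.1
1.15 [0.1755 0.5213 0.2165] [0.508 3.1   0.   ] [ 0.8 -1.  -0.2] [ 0.04  0.04 -0.07] 0.0938 0.0
 t [-511.3 -225.9  116.5] r [ 0.     0.    -0.954] q6 -0.1
1.15 [0.1755 0.5213 0.2165] [0.508 3.1   0.   ] [ 0.8 -1.  -0.2] [ 0.04  0.04 -0.07] 0.0938 0.0
```

The rows are not in the units I measure in: shifts go in shares of 400 mm and turns go in shares of pi rad. I convert before sending: -255 mm / 400 = -0.6375, -113 mm / 400 = -0.2825.

Request:
{"op": "move_arm", "data": {
  "increments": [
    {"tx":-0.6375,"ty":-0.2825},
    {"tx":-0.6375,"ty":-0.2825},
    {"tx":-0.6375,"ty":-0.2825},
    {"tx":-0.6375,"ty":-0.2825},
    {"tx":-0.6375,"ty":-0.2825}
  ],
  "jaw": 0.4,
  "grip_force": 30
}}

```text
$.increments[0]: bad value
```

In the tool's units: -256 mm / 400 = -0.64, 117 mm / 400 = 0.2925.

Request:
{"op": "move_arm", "data": {
  "increments": [
    {"tx":-0.64,"ty":-0.2825},
    {"tx":-0.64,"ty":-0.2825},
    {"tx":-0.64,"ty":-0.2825},
    {"tx":-0.64,"ty":-0.2825,"tz":0.15},
    {"tx":-0.64,"ty":-0.2825,"tz":0.2925}
  ]
}}

```text
$.increments[0]: bad value
```

```bash
python3 go.py .588 .144 .013 1.25
```

```text
t [-511.3 -226.   203.5] r [ 0.    -0.    -0.004] q6 -0.1
1.15 [0.1755 0.5213 0.2165] [0.508 3.1   0.   ] [ 0.8 -1.  -0.2] [ 0.04  0.04 -0.07] 0.0938 0.0
```

Request:
{"op": "move_arm", "data": {
  "increments": [
    {"tx":-0.1375,"ty":-0.06,"tz":0,"rx":0,"ry":0,"rz":0},
    {"tx":-0.275,"ty":-0.12,"tz":0,"rx":0,"ry":0,"rz":0},
    {"tx":-0.4125,"ty":-0.1825,"tz":0,"rx":0,"ry":0,"rz":0},
    {"tx":-0.55,"ty":-0.2425,"tz":0,"rx":0,"ry":0,"rz":0},
    {"tx":-0.6375,"ty":-0.2825,"tz":0,"rx":0,"ry":0,"rz":0}
  ],
  "jaw": 0.4,
  "grip_force": 30
}}

```text
clock: 1.78
ee_pos: [0.3828, 0.3309, 0.2166]
tool_rot: [0.511, 3.099, 0.0]
ft_force: [0.2, 0.8, 0.3]
finger_gap: 0.0567
grasp_force: 0.0
```

In the tool's units: -256 mm / 400 = -0.64, -220 mm / 400 = -0.55.

Request:
{"op": "move_arm", "data": {
  "increments": [
    {"tx":-0.1375,"ty":-0.06,"tz":0,"rx":0,"ry":0,"rz":0},
    {"tx":-0.275,"ty":-0.12,"tz":0,"rx":0,"ry":0,"rz":0},
    {"tx":-0.4125,"ty":-0.1825,"tz":0,"rx":0,"ry":0,"rz":0},
    {"tx":-0.55,"ty":-0.2425,"tz":0,"rx":0,"ry":0,"rz":0},
    {"tx":-0.64,"ty":-0.2825,"tz":0.075,"rx":0,"ry":0,"rz":0}
  ]
}}

```text
clock: 2.4
ee_pos: [0.5912, 0.142, 0.1891]
tool_rot: [0.51, 3.093, 0.003]
ft_force: [-0.7, 0.2, -0.2]
finger_gap: 0.0565
grasp_force: 0.0
```

In the tool's units: 120 mm / 400 = 0.3, 90 mm / 400 = 0.225.

Request:
{"op": "move_arm", "data": {
  "increments": [
    {"tx":0,"ty":0,"tz":0.125,"rx":0,"ry":0,"rz":0},
    {"tx":0,"ty":0,"tz":0.225,"rx":0,"ry":0,"rz":0},
    {"tx":0,"ty":0,"tz":0.3,"rx":0,"ry":0,"rz":0},
    {"tx":0,"ty":0,"tz":0.3,"rx":0,"ry":0,"rz":0}
  ]
}}

```text
clock: 2.9
ee_pos: [0.5854, 0.1436, 0.0631]
tool_rot: [-0.507, -3.094, 0.003]
ft_force: [-1.0, 1.8, 1.0]
finger_gap: 0.0566
grasp_force: 0.0
```

```bash
python3 go.py .588 .144 .013 1.25
```

```text
t [-2.7  1.4 50.1] r [-0.003 -0.006 -0.004] q6 -1.1
2.9 [0.5854 0.1436 0.0631] [-5.070e-01 -3.094e+00  3.000e-03] [-1.   1.8  1. ] [-0.01  0.01 -0.03] 0.0566 0.0
```

In the tool's units: 50 mm / 400 = 0.125, 30 mm / 400 = 0.075.

Request:
{"op": "move_arm", "data": {
  "increments": [
    {"tx":-0.005,"ty":0,"tz":0.075,"rx":0,"ry":0,"rz":0},
    {"tx":-0.005,"ty":0,"tz":0.125,"rx":0,"ry":0,"rz":0},
    {"tx":-0.005,"ty":0,"tz":0.125,"rx":0,"ry":0,"rz":0}
  ]
}}

```text
clock: 3.28
ee_pos: [0.5886, 0.1433, 0.0154]
tool_rot: [-0.507, -3.098, 0.001]
ft_force: [0.3, 0.2, -0.3]
finger_gap: 0.0563
grasp_force: 0.0
```

Request:
{"op": "move_arm", "data": {
  "increments": [
    {"tx":0,"ty":0,"tz":0,"rx":0,"ry":0,"rz":0},
    {"tx":0,"ty":0,"tz":0,"rx":0,"ry":0,"rz":0},
    {"tx":0,"ty":0,"tz":0,"rx":0,"ry":0,"rz":0},
    {"tx":0,"ty":0,"tz":0,"rx":0,"ry":0,"rz":0}
  ],
  "jaw": 1
}}

```text
clock: 3.78
ee_pos: [0.5902, 0.1435, 0.0175]
tool_rot: [0.508, 3.099, 0.001]
ft_force: [-0.6, -0.3, 2.7]
finger_gap: 0.029
grasp_force: 30.0
```

In the tool's units: 4 mm / 400 = 0.01.

Request:
{"op": "move_arm", "data": {
  "increments": [
    {"tx":0,"ty":0,"tz":0,"rx":0,"ry":0,"rz":0},
    {"tx":0,"ty":0,"tz":0.01,"rx":0,"ry":0,"rz":0},
    {"tx":0,"ty":0,"tz":0.01,"rx":0,"ry":0,"rz":0}
  ],
  "jaw": 0.5
}}

```text
clock: 4.15
ee_pos: [0.5889, 0.1433, 0.0115]
tool_rot: [-0.508, -3.099, 0.001]
ft_force: [0.4, -0.6, 0.5]
finger_gap: 0.0466
grasp_force: 0.0
```

Request:
{"op": "move_arm", "data": {
  "increments": [
    {"tx":0,"ty":0,"tz":0,"rx":0,"ry":0,"rz":0},
    {"tx":0,"ty":0,"tz":0,"rx":0,"ry":0,"rz":0},
    {"tx":0,"ty":0,"tz":0,"rx":0,"ry":0,"rz":0},
    {"tx":0,"ty":0,"tz":0,"rx":0,"ry":0,"rz":0}
  ],
  "jaw": 1
}}

```text
clock: 4.65
ee_pos: [0.5896, 0.1434, 0.0124]
tool_rot: [-0.508, -3.1, -0.0]
ft_force: [0.1, 0.0, -0.6]
finger_gap: 0.0292
grasp_force: 30.0
```

In the tool's units: -110 mm / 400 = -0.275, -70 mm / 400 = -0.175.

Request:
{"op": "move_arm", "data": {
  "increments": [
    {"tx":0,"ty":0,"tz":-0.075,"rx":0,"ry":0,"rz":0},
    {"tx":0,"ty":0,"tz":-0.175,"rx":0,"ry":0,"rz":0},
    {"tx":0,"ty":0,"tz":-0.275,"rx":0,"ry":0,"rz":0},
    {"tx":0,"ty":0,"tz":-0.275,"rx":0,"ry":0,"rz":0}
  ]
}}

```text
clock: 5.15
ee_pos: [0.5922, 0.1438, 0.1271]
tool_rot: [0.507, 3.092, 0.004]
ft_force: [0.5, 0.4, -0.7]
finger_gap: 0.0291
grasp_force: 30.0
```

```bash
python3 go.py .413 .336 .085 1.25
```

```text
t [231.5 124.8  40.8] r [ 0.004  0.008 -0.004] q6 -1.1
5.15 [0.5922 0.1438 0.1271] [0.507 3.092 0.004] [ 0.5  0.4 -0.7] [-0.02 -0.02 -0.02] 0.0291 30.0
```

In the tool's units: 231 mm / 400 = 0.5775, 111 mm / 400 = 0.2775.

Request:
{"op": "move_arm", "data": {
  "increments": [
    {"tx":0.125,"ty":0.0675,"tz":0,"rx":0,"ry":0,"rz":0},
    {"tx":0.2575,"ty":0.14,"tz":0,"rx":0,"ry":0,"rz":0},
    {"tx":0.3875,"ty":0.21,"tz":0,"rx":0,"ry":0,"rz":0},
    {"tx":0.5125,"ty":0.2775,"tz":0,"rx":0,"ry":0,"rz":0},
    {"tx":0.5775,"ty":0.3125,"tz":0,"rx":0,"ry":0,"rz":0}
  ]
}}

```text
clock: 5.78
ee_pos: [0.4074, 0.3367, 0.1203]
tool_rot: [-0.503, -3.098, 0.003]
ft_force: [0.8, 0.0, -0.2]
finger_gap: 0.0291
grasp_force: 30.0
```

In the tool's units: 95 mm / 400 = 0.2375, 75 mm / 400 = 0.1875.

Request:
{"op": "move_arm", "data": {
  "increments": [
    {"tx":0,"ty":0,"tz":0,"rx":0,"ry":0,"rz":0},
    {"tx":0,"ty":0,"tz":0.1,"rx":0,"ry":0,"rz":0},
    {"tx":0,"ty":0,"tz":0.1875,"rx":0,"ry":0,"rz":0},
    {"tx":0,"ty":0,"tz":0.2375,"rx":0,"ry":0,"rz":0},
    {"tx":0,"ty":0,"tz":0.2375,"rx":0,"ry":0,"rz":0}
  ]
}}

```text
clock: 6.4
ee_pos: [0.4093, 0.3333, 0.0243]
tool_rot: [-0.509, -3.095, 0.008]
ft_force: [-0.8, 0.3, -1.1]
finger_gap: 0.029
grasp_force: 30.0
```

```bash
python3 go.py .413 .336 .022 1.25
```

```text
t [-2.6  3.8  2.2] r [-0.006 -0.004 -0.005] q6 -0.67
6.4 [0.4093 0.3333 0.0243] [-0.509 -3.095  0.008] [-0.8  0.3 -1.1] [ 0.01 -0.02  0.  ] 0.029 30.0
```

Release, then go up.

Request:
{"op": "move_arm", "data": {
  "increments": [
    {"tx":0,"ty":0,"tz":0,"rx":0,"ry":0,"rz":0},
    {"tx":0,"ty":0,"tz":0,"rx":0,"ry":0,"rz":0},
    {"tx":0,"ty":0,"tz":0,"rx":0,"ry":0,"rz":0}
  ],
  "jaw": 0.5
}}

```text
clock: 6.78
ee_pos: [0.4114, 0.336, 0.0287]
tool_rot: [0.508, 3.098, 0.003]
ft_force: [1.0, 0.3, 0.0]
finger_gap: 0.0465
grasp_force: 0.0
```

In the tool's units: -150 mm / 400 = -0.375, -90 mm / 400 = -0.225.

Request:
{"op": "move_arm", "data": {
  "increments": [
    {"tx":0,"ty":0,"tz":-0.075,"rx":0,"ry":0,"rz":0},
    {"tx":0,"ty":0,"tz":-0.225,"rx":0,"ry":0,"rz":0},
    {"tx":0,"ty":0,"tz":-0.375,"rx":0,"ry":0,"rz":0},
    {"tx":0,"ty":0,"tz":-0.375,"rx":0,"ry":0,"rz":0}
  ]
}}

```text
clock: 7.28
ee_pos: [0.4135, 0.3376, 0.1852]
tool_rot: [0.506, 3.09, 0.015]
ft_force: [0.1, 0.1, -0.7]
finger_gap: 0.0468
grasp_force: 0.0
```

```bash
python3 - <<'E'
from fit import *
im=save('scene','s1.png'); cv2.imwrite('pics/s1c.png',cv2.resize(im[90:270,200:440],(800,600),interpolation=cv2.INTER_CUBIC)[:,:,::-1])
E
python3 go.py .4689 -.1138 .175 1.7458
```

```text
t [-197.5 -408.8    4.8] r [ 0.005  0.006 -0.5  ] q6 -0.67
7.33 [0.4121 0.3366 0.1814] [0.507 3.095 0.008] [ 0.4 -0.2 -0.4] [0.04 0.01 0.  ] 0.047 0.0
```

View pics/s1c.png

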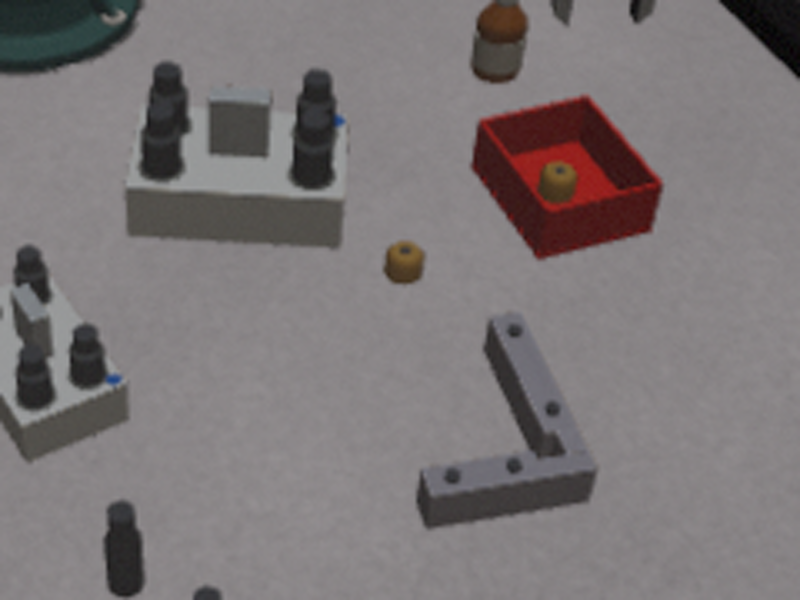

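The plug sits in the red bin at (558,182), and the corner is now clear at (550,440). Next is the carrier.

In the tool's units: -249 mm / 400 = -0.6225, -203 mm / 400 = -0.5075.

Request:
{"op": "move_arm", "data": {
  "increments": [
    {"tx":-0.05,"ty":-0.105,"tz":0,"rx":0,"ry":0,"rz":0},
    {"tx":-0.115,"ty":-0.2375,"tz":0,"rx":0,"ry":0,"rz":0},
    {"tx":-0.18,"ty":-0.3725,"tz":0,"rx":0,"ry":0,"rz":0},
    {"tx":-0.245,"ty":-0.5075,"tz":0,"rx":0,"ry":0,"rz":0},
    {"tx":-0.3,"ty":-0.6225,"tz":0,"rx":0,"ry":0,"rz":0}
  ],
  "jaw": 0
}}

```text
clock: 7.95
ee_pos: [0.4437, 0.0593, 0.1755]
tool_rot: [-0.508, -3.097, 0.001]
ft_force: [0.2, 0.1, -0.2]
finger_gap: 0.0927
grasp_force: 0.0
```

In the tool's units: -160 mm / 400 = -0.4, -104 mm / 400 = -0.26, -0.5 rad / 3.1416 = -0.1592.

Request:
{"op": "move_arm", "data": {
  "increments": [
    {"tx":-0.0625,"ty":-0.13,"tz":0,"rx":0,"ry":0,"rz":-0.0382},
    {"tx":-0.125,"ty":-0.26,"tz":0,"rx":0,"ry":0,"rz":-0.0796},
    {"tx":-0.1925,"ty":-0.4,"tz":0,"rx":0,"ry":0,"rz":-0.121},
    {"tx":-0.1925,"ty":-0.4,"tz":0,"rx":0,"ry":0,"rz":-0.1592},
    {"tx":-0.1925,"ty":-0.4,"tz":0,"rx":0,"ry":0,"rz":-0.1592}
  ]
}}

```text
clock: 8.57
ee_pos: [0.4657, -0.1153, 0.1754]
tool_rot: [0.27, -3.127, -0.003]
ft_force: [-0.5, 0.3, 0.8]
finger_gap: 0.094
grasp_force: 0.0
```

```bash
python3 go.py .4689 -.1138 .060 1.7458
```

```text
t [ -3.8   0.7 115.4] r [ 0.002 -0.003 -0.003] q6 -2.1
8.57 [ 0.4657 -0.1153  0.1754] [ 2.700e-01 -3.127e+00 -3.000e-03] [-0.5  0.3  0.8] [-0.02 -0.03  0.03] 0.094 0.0
```

In the tool's units: 115 mm / 400 = 0.2875, 90 mm / 400 = 0.225.

Request:
{"op": "move_arm", "data": {
  "increments": [
    {"tx":-0.0075,"ty":0,"tz":0.125,"rx":0,"ry":0,"rz":0},
    {"tx":-0.0075,"ty":0,"tz":0.225,"rx":0,"ry":0,"rz":0},
    {"tx":-0.0075,"ty":0,"tz":0.2875,"rx":0,"ry":0,"rz":0},
    {"tx":-0.0075,"ty":0,"tz":0.2875,"rx":0,"ry":0,"rz":0},
    {"tx":-0.0075,"ty":0,"tz":0.2875,"rx":0,"ry":0,"rz":0}
  ]
}}

```text
clock: 9.2
ee_pos: [0.4702, -0.114, 0.0633]
tool_rot: [-0.275, 3.128, -0.001]
ft_force: [0.6, -0.1, 0.3]
finger_gap: 0.0939
grasp_force: 0.0
```

Request:
{"op": "move_arm", "data": {
  "increments": [
    {"tx":0,"ty":0,"tz":0,"rx":0,"ry":0,"rz":0},
    {"tx":0,"ty":0,"tz":0,"rx":0,"ry":0,"rz":0},
    {"tx":0,"ty":0,"tz":0,"rx":0,"ry":0,"rz":0},
    {"tx":0,"ty":0,"tz":0,"rx":0,"ry":0,"rz":0},
    {"tx":0,"ty":0,"tz":0,"rx":0,"ry":0,"rz":0}
  ],
  "jaw": 1,
  "grip_force": 50
}}

```text
clock: 9.82
ee_pos: [0.4697, -0.1145, 0.0625]
tool_rot: [-0.275, 3.13, 0.0]
ft_force: [-0.8, -0.5, 0.2]
finger_gap: 0.0473
grasp_force: 0.0
```

```bash
cat > carr.py <<'E'
from fit import *
import sys
p0=[float(v) for v in sys.argv[1:4]]; ms={}
for c in('top','scene'):
    r.camera(c); ms[c]=pick('carrier',c,[p0[0],p0[1],.04],40)
for cs in (['top'],['scene']):
    if ms[cs[0]] is None: print('none'); continue
    p,e=fit('carrier',p0,cs,ms); print(cs,np.round(p,4),round(e,1),int(ms[cs[0]].sum()))
E
python3 carr.py .469 -.114 .175; python3 go.py .4689 -.1138 .060 1.7458
```

```text
['top'] [ 0.4665 -0.1135  0.2341] 1075.9 397
['scene'] [ 0.4685 -0.1145  0.186 ] 243.1 1767
 t [0.7 0.7 2.4] r [0. 0. 0.] q6 -2.1
10.03 [ 0.4697 -0.1144  0.0624] [ 0.275 -3.13  -0.   ] [-1.  -0.2 -0.5] [ 0.06 -0.03 -0.03] 0.0314 0.0
```

Request:
{"op": "move_arm", "data": {
  "increments": [
    {"tx":0,"ty":0,"tz":0,"rx":0,"ry":0,"rz":0},
    {"tx":0,"ty":0,"tz":0,"rx":0,"ry":0,"rz":0},
    {"tx":0,"ty":0,"tz":0,"rx":0,"ry":0,"rz":0},
    {"tx":0,"ty":0,"tz":0,"rx":0,"ry":0,"rz":0},
    {"tx":0,"ty":0,"tz":0,"rx":0,"ry":0,"rz":0}
  ]
}}

```text
clock: 10.65
ee_pos: [0.4697, -0.1143, 0.0624]
tool_rot: [0.275, -3.13, -0.0]
ft_force: [-0.2, 0.7, 0.2]
finger_gap: 0.0136
grasp_force: 50.0
```

In the tool's units: -10 mm / 400 = -0.025, -8 mm / 400 = -0.02.

Request:
{"op": "move_arm", "data": {
  "increments": [
    {"tx":0,"ty":0,"tz":-0.01,"rx":0,"ry":0,"rz":0},
    {"tx":0,"ty":0,"tz":-0.02,"rx":0,"ry":0,"rz":0},
    {"tx":0,"ty":0,"tz":-0.025,"rx":0,"ry":0,"rz":0},
    {"tx":0,"ty":0,"tz":-0.025,"rx":0,"ry":0,"rz":0}
  ]
}}

```text
clock: 11.15
ee_pos: [0.4697, -0.1144, 0.0725]
tool_rot: [-0.275, 3.129, -0.0]
ft_force: [-0.1, 0.0, -4.8]
finger_gap: 0.0136
grasp_force: 50.0
```

```bash
python3 go.py .5797 .120 .070 1.4408
python3 - <<'E'
import numpy as np
c=np.array([.6693,.1862]);t=-.13
R=np.array([[np.cos(t),-np.sin(t)],[np.sin(t),np.cos(t)]])
for g in ([-65,-40],[-80,-55],[-80,-75],[-70,-45]): print(g,np.round(c+R@(np.array(g)/1000),4))
E
```

```text
t [-149.1  211.7    2.6] r [-0.     0.     0.305] q6 -2.1
11.15 [ 0.4697 -0.1144  0.0725] [-0.275  3.129 -0.   ] [-0.1  0.  -4.8] [ 0.06 -0.03  0.01] 0.0136 50.0
[-65, -40] [0.5997 0.155 ]
[-80, -55] [0.5828 0.142 ]
[-80, -75] [0.5803 0.1222]
[-70, -45] [0.5941 0.1507]
```

In the tool's units: 170 mm / 400 = 0.425, 135 mm / 400 = 0.3375, 0.16 rad / 3.1416 = 0.0509.

Request:
{"op": "move_arm", "data": {
  "increments": [
    {"tx":-0.05,"ty":0.07,"tz":0,"rx":0,"ry":0,"rz":0.0127},
    {"tx":-0.1125,"ty":0.16,"tz":0,"rx":0,"ry":0,"rz":0.0318},
    {"tx":-0.175,"ty":0.2475,"tz":0,"rx":0,"ry":0,"rz":0.0509},
    {"tx":-0.2375,"ty":0.3375,"tz":0,"rx":0,"ry":0,"rz":0.07},
    {"tx":-0.3,"ty":0.425,"tz":0,"rx":0,"ry":0,"rz":0.0859}
  ]
}}

```text
clock: 11.78
ee_pos: [0.5586, 0.0752, 0.0722]
tool_rot: [-0.151, -3.138, 0.0]
ft_force: [-0.3, -0.7, -3.8]
finger_gap: 0.0136
grasp_force: 50.0
```

```bash
python3 go.py .5803 .1222 .072 1.4408
```

```text
t [-17.1  48.8   0.2] r [-0.    -0.     0.034] q6 -1.44
11.78 [0.5586 0.0752 0.0722] [-0.151 -3.138  0.   ] [-0.3 -0.7 -3.8] [-0.06 -0.   -0.05] 0.0136 50.0
```

In the tool's units: 49 mm / 400 = 0.1225, 44 mm / 400 = 0.11, 0.034 rad / 3.1416 = 0.0108.

Request:
{"op": "move_arm", "data": {
  "increments": [
    {"tx":-0.0225,"ty":0.06,"tz":0,"rx":0,"ry":0,"rz":0.0064},
    {"tx":-0.0375,"ty":0.11,"tz":0,"rx":0,"ry":0,"rz":0.0108},
    {"tx":-0.0425,"ty":0.1225,"tz":0,"rx":0,"ry":0,"rz":0.0108},
    {"tx":-0.0425,"ty":0.1225,"tz":0,"rx":0,"ry":0,"rz":0.0108}
  ]
}}

```text
clock: 12.28
ee_pos: [0.5795, 0.1208, 0.0721]
tool_rot: [-0.201, -3.134, 0.001]
ft_force: [0.0, -0.1, -5.4]
finger_gap: 0.0136
grasp_force: 50.0
```

In the tool's units: 9 mm / 400 = 0.0225, 5 mm / 400 = 0.0125.

Request:
{"op": "move_arm", "data": {
  "increments": [
    {"tx":0,"ty":0,"tz":0.0125,"rx":0,"ry":0,"rz":0},
    {"tx":0,"ty":0,"tz":0.0225,"rx":0,"ry":0,"rz":0},
    {"tx":0,"ty":0,"tz":0.0225,"rx":0,"ry":0,"rz":0}
  ]
}}

```text
clock: 12.65
ee_pos: [0.5794, 0.1205, 0.063]
tool_rot: [-0.203, -3.134, 0.0]
ft_force: [-0.6, 0.5, -3.8]
finger_gap: 0.0135
grasp_force: 50.0
```

```bash
python3 carr.py .5803 .1222 -.13;python3 c.py; python3 go.py .5997 .155 .0624 1.4408
```

```text
['top'] [0.5741 0.1343 0.012 ] 1077.6 356
['scene'] [ 0.577   0.1207 -0.1117] 321.3 1836
['top'] [ 0.6529  0.1918 -0.0801] 739.0 [134]
['scene'] [ 0.6694  0.1859 -0.1413] 26.4 [1529]
['top', 'scene'] [ 0.6686  0.1864 -0.1318] 784.8 [134, 1529]
 t [-15.4  36.1   1.2] r [0.    0.    0.001] q6 -1.33
13.05 [0.5798 0.1211 0.0636] [0.202 3.135 0.   ] [ 0.5 -0.3 -3.4] [-0.   -0.07  0.02] 0.0138 50.0
```

In the tool's units: 31 mm / 400 = 0.0775, 29 mm / 400 = 0.0725.

Request:
{"op": "move_arm", "data": {
  "increments": [
    {"tx":-0.005,"ty":0.025,"tz":0.0025,"rx":0,"ry":0,"rz":0},
    {"tx":-0.01,"ty":0.05,"tz":0.0038,"rx":0,"ry":0,"rz":0},
    {"tx":-0.0125,"ty":0.0725,"tz":0.0038,"rx":0,"ry":0,"rz":0},
    {"tx":-0.0125,"ty":0.0775,"tz":0.0038,"rx":0,"ry":0,"rz":0},
    {"tx":-0.0125,"ty":0.0775,"tz":0.0038,"rx":0,"ry":0,"rz":0}
  ]
}}

```text
clock: 13.68
ee_pos: [0.5892, 0.1519, 0.0625]
tool_rot: [0.201, 3.134, 0.002]
ft_force: [0.5, 1.0, -1.6]
finger_gap: 0.0137
grasp_force: 50.0
```

```bash
python3 go.py .5997 .155 .0624 1.4408
```

```text
t [-10.    4.4   0.1] r [0.001 0.001 0.002] q6 -1.28
13.68 [0.5892 0.1519 0.0625] [2.010e-01 3.134e+00 2.000e-03] [ 0.5  1.  -1.6] [ 0.1   0.03 -0.03] 0.0137 50.0
```

Now creep in y until contact.

In the tool's units: 3 mm / 400 = 0.0075, 2 mm / 400 = 0.005.

Request:
{"op": "move_arm", "data": {
  "increments": [
    {"tx":0,"ty":0.0025,"tz":0.0013,"rx":0,"ry":0,"rz":0},
    {"tx":0,"ty":0.005,"tz":0.0013,"rx":0,"ry":0,"rz":0},
    {"tx":0,"ty":0.0075,"tz":0.0013,"rx":0,"ry":0,"rz":0},
    {"tx":0,"ty":0.0075,"tz":0.0013,"rx":0,"ry":0,"rz":0}
  ]
}}

```text
clock: 14.18
ee_pos: [0.5897, 0.1537, 0.0625]
tool_rot: [0.203, 3.133, -0.0]
ft_force: [0.3, -2.5, 6.0]
finger_gap: 0.014
grasp_force: 50.0
```

Request:
{"op": "move_arm", "data": {
  "increments": [
    {"tx":0,"ty":0.0025,"tz":0,"rx":0,"ry":0,"rz":0},
    {"tx":0,"ty":0.0025,"tz":0,"rx":0,"ry":0,"rz":0},
    {"tx":0,"ty":0.0025,"tz":0,"rx":0,"ry":0,"rz":0}
  ]
}}

```text
clock: 14.55
ee_pos: [0.5899, 0.1548, 0.0625]
tool_rot: [0.202, 3.133, -0.0]
ft_force: [-0.8, -2.0, 5.0]
finger_gap: 0.0137
grasp_force: 50.0
```

```bash
python3 go.py .5997 .155 .0624 1.4408
```

```text
t [-9.7  1.4  0.1] r [-0.     0.002  0.001] q6 -1.28
14.55 [0.5899 0.1548 0.0625] [ 0.202  3.133 -0.   ] [-0.8 -2.   5. ] [-0.43  0.22  0.06] 0.0137 50.0
```

Request:
{"op": "move_arm", "data": {
  "increments": [
    {"tx":0,"ty":0.0013,"tz":0,"rx":0,"ry":0,"rz":0},
    {"tx":0,"ty":0.0025,"tz":0,"rx":0,"ry":0,"rz":0},
    {"tx":0,"ty":0.0025,"tz":0,"rx":0,"ry":0,"rz":0},
    {"tx":0,"ty":0.0025,"tz":0,"rx":0,"ry":0,"rz":0}
  ]
}}

```text
clock: 15.05
ee_pos: [0.59, 0.1556, 0.0625]
tool_rot: [0.202, 3.133, -0.001]
ft_force: [-0.2, -3.1, 5.6]
finger_gap: 0.0137
grasp_force: 50.0
```

In the tool's units: 1 mm / 400 = 0.0025, 0.5 mm / 400 = 0.0013.

Request:
{"op": "move_arm", "data": {
  "increments": [
    {"tx":0,"ty":0.0013,"tz":0,"rx":0,"ry":0,"rz":0},
    {"tx":0,"ty":0.0025,"tz":0,"rx":0,"ry":0,"rz":0},
    {"tx":0,"ty":0.0025,"tz":0,"rx":0,"ry":0,"rz":0},
    {"tx":0,"ty":0.0025,"tz":0,"rx":0,"ry":0,"rz":0}
  ]
}}

```text
clock: 15.55
ee_pos: [0.5899, 0.1558, 0.0625]
tool_rot: [0.203, 3.134, -0.003]
ft_force: [-0.7, -5.0, 6.7]
finger_gap: 0.014
grasp_force: 50.0
```

```bash
python3 go.py .5997 .155 .0624 1.4408
```

```text
t [-9.8  0.5  0.1] r [-0.002  0.001  0.   ] q6 -1.27
15.55 [0.5899 0.1558 0.0625] [ 2.030e-01  3.134e+00 -3.000e-03] [-0.7 -5.   6.7] [-0.85  0.38 -0.06] 0.014 50.0
```

In the tool's units: -8 mm / 400 = -0.02, -6 mm / 400 = -0.015.

Request:
{"op": "move_arm", "data": {
  "increments": [
    {"tx":-0.005,"ty":0,"tz":0,"rx":0,"ry":0,"rz":0},
    {"tx":-0.01,"ty":0,"tz":0,"rx":0,"ry":0,"rz":0},
    {"tx":-0.015,"ty":0,"tz":0,"rx":0,"ry":0,"rz":0},
    {"tx":-0.02,"ty":0,"tz":0,"rx":0,"ry":0,"rz":0},
    {"tx":-0.02,"ty":0,"tz":0,"rx":0,"ry":0,"rz":0}
  ]
}}

```text
clock: 16.18
ee_pos: [0.5964, 0.155, 0.0625]
tool_rot: [-0.203, -3.133, 0.003]
ft_force: [-6.2, -5.2, 8.0]
finger_gap: 0.0138
grasp_force: 50.0
```

In the tool's units: -1.5 mm / 400 = -0.0038, -0.7 mm / 400 = -0.0018.

Request:
{"op": "move_arm", "data": {
  "increments": [
    {"tx":-0.0018,"ty":0,"tz":0,"rx":0,"ry":0,"rz":0},
    {"tx":-0.0038,"ty":0,"tz":0,"rx":0,"ry":0,"rz":0},
    {"tx":-0.0038,"ty":0,"tz":0,"rx":0,"ry":0,"rz":0}
  ]
}}

```text
clock: 16.55
ee_pos: [0.5977, 0.1548, 0.0625]
tool_rot: [-0.203, -3.133, 0.003]
ft_force: [-5.6, -5.1, 8.4]
finger_gap: 0.014
grasp_force: 50.0
```

```bash
python3 go.py .5997 .155 .0624 1.4408
```

```text
t [-2.   0.4  0.1] r [-0.002 -0.002  0.   ] q6 -1.28
16.55 [0.5977 0.1548 0.0625] [-2.030e-01 -3.133e+00  3.000e-03] [-5.6 -5.1  8.4] [-0.69  0.9  -0.13] 0.014 50.0
```

In the tool's units: -1.5 mm / 400 = -0.0038, -0.7 mm / 400 = -0.0018.

Request:
{"op": "move_arm", "data": {
  "increments": [
    {"tx":-0.0018,"ty":0,"tz":-0.0008,"rx":0,"ry":0,"rz":0},
    {"tx":-0.0038,"ty":0,"tz":-0.0008,"rx":0,"ry":0,"rz":0},
    {"tx":-0.0038,"ty":0,"tz":-0.0008,"rx":0,"ry":0,"rz":0}
  ]
}}

```text
clock: 16.92
ee_pos: [0.5991, 0.1546, 0.0625]
tool_rot: [-0.203, -3.132, 0.003]
ft_force: [-5.2, -5.2, 7.7]
finger_gap: 0.0138
grasp_force: 50.0
```

In the tool's units: -1 mm / 400 = -0.0025, -0.5 mm / 400 = -0.0013.

Request:
{"op": "move_arm", "data": {
  "increments": [
    {"tx":-0.0013,"ty":0,"tz":0,"rx":0,"ry":0,"rz":0},
    {"tx":-0.0025,"ty":0,"tz":0,"rx":0,"ry":0,"rz":0},
    {"tx":-0.0025,"ty":0,"tz":0,"rx":0,"ry":0,"rz":0}
  ]
}}

```text
clock: 17.3
ee_pos: [0.6001, 0.1545, 0.0625]
tool_rot: [-0.203, -3.132, 0.003]
ft_force: [-6.4, -5.1, 7.7]
finger_gap: 0.0139
grasp_force: 50.0
```

```bash
python3 go.py .5997 .155 .0624 1.4408
```

```text
t [0.4 0.4 0.1] r [-0.002 -0.003  0.001] q6 -1.28
17.3 [0.6001 0.1545 0.0625] [-2.030e-01 -3.132e+00  3.000e-03] [-6.4 -5.1  7.7] [-0.74  0.82 -0.1 ] 0.0139 50.0
```

In the tool's units: -1 mm / 400 = -0.0025, -0.5 mm / 400 = -0.0013.

Request:
{"op": "move_arm", "data": {
  "increments": [
    {"tx":-0.0013,"ty":0,"tz":0,"rx":0,"ry":0,"rz":0},
    {"tx":-0.0025,"ty":0,"tz":0,"rx":0,"ry":0,"rz":0},
    {"tx":-0.0025,"ty":0,"tz":0,"rx":0,"ry":0,"rz":0}
  ]
}}

```text
clock: 17.68
ee_pos: [0.6011, 0.1544, 0.0625]
tool_rot: [-0.203, -3.132, 0.003]
ft_force: [-6.3, -4.0, 7.9]
finger_gap: 0.0137
grasp_force: 50.0
```

In the tool's units: -1 mm / 400 = -0.0025, -0.5 mm / 400 = -0.0013.

Request:
{"op": "move_arm", "data": {
  "increments": [
    {"tx":-0.0013,"ty":0,"tz":0,"rx":0,"ry":0,"rz":0},
    {"tx":-0.0025,"ty":0,"tz":0,"rx":0,"ry":0,"rz":0},
    {"tx":-0.0025,"ty":0,"tz":0,"rx":0,"ry":0,"rz":0}
  ]
}}

```text
clock: 18.05
ee_pos: [0.6012, 0.1544, 0.0626]
tool_rot: [-0.203, -3.13, 0.003]
ft_force: [-6.7, -4.4, 9.4]
finger_gap: 0.0137
grasp_force: 50.0
```

```bash
python3 go.py .5997 .155 .0624 1.4408
```

```text
t [1.6 0.4 0.2] r [-0.002 -0.004  0.001] q6 -1.28
18.05 [0.6012 0.1544 0.0626] [-2.03e-01 -3.13e+00  3.00e-03] [-6.7 -4.4  9.4] [-0.72  1.17 -0.12] 0.0137 50.0
```

In the tool's units: -2 mm / 400 = -0.005, -1 mm / 400 = -0.0025, -0.003 rad / 3.1416 = -0.001.

Request:
{"op": "move_arm", "data": {
  "increments": [
    {"tx":-0.0025,"ty":0.0025,"tz":0,"rx":-0.0006,"ry":-0.001,"rz":0},
    {"tx":-0.005,"ty":0.005,"tz":0,"rx":-0.0006,"ry":-0.001,"rz":0},
    {"tx":-0.005,"ty":0.005,"tz":0,"rx":-0.0006,"ry":-0.001,"rz":0},
    {"tx":-0.005,"ty":0.005,"tz":0,"rx":-0.0006,"ry":-0.001,"rz":0}
  ]
}}

```text
clock: 18.55
ee_pos: [0.6014, 0.1545, 0.0626]
tool_rot: [-0.203, -3.129, 0.006]
ft_force: [-14.1, -8.4, 12.8]
finger_gap: 0.0133
grasp_force: 50.0
```

```bash
python3 go.py .5997 .155 .0624 1.4408
```

```text
t [1.7 0.3 0.2] r [-0.004 -0.006  0.   ] q6 -1.28
18.55 [0.6014 0.1545 0.0626] [-0.203 -3.129  0.006] [-14.1  -8.4  12.8] [-1.27  2.09 -0.14] 0.0133 50.0
```

In the tool's units: 4 mm / 400 = 0.01, 3 mm / 400 = 0.0075, -0.008 rad / 3.1416 = -0.0025.

Request:
{"op": "move_arm", "data": {
  "increments": [
    {"tx":-0.0018,"ty":0.0038,"tz":-0.0008,"rx":-0.001,"ry":-0.0016,"rz":0},
    {"tx":-0.0038,"ty":0.0075,"tz":-0.0008,"rx":-0.0016,"ry":-0.0025,"rz":0},
    {"tx":-0.0038,"ty":0.01,"tz":-0.0008,"rx":-0.0016,"ry":-0.0025,"rz":0},
    {"tx":-0.0038,"ty":0.01,"tz":-0.0008,"rx":-0.0016,"ry":-0.0025,"rz":0},
    {"tx":-0.0038,"ty":0.01,"tz":-0.0008,"rx":-0.0016,"ry":-0.0025,"rz":0}
  ]
}}

```text
clock: 19.18
ee_pos: [0.6014, 0.1546, 0.0626]
tool_rot: [-0.205, -3.132, 0.01]
ft_force: [-18.5, -16.8, 16.8]
finger_gap: 0.0137
grasp_force: 50.0
```

```bash
python3 go.py .5997 .155 .0624 1.4408
```

```text
t [1.8 0.2 0.2] r [-0.007 -0.003 -0.001] q6 -1.28
19.18 [0.6014 0.1546 0.0626] [-0.205 -3.132  0.01 ] [-18.5 -16.8  16.8] [-2.66  3.22 -0.13] 0.0137 50.0
```

In the tool's units: -1 mm / 400 = -0.0025, -0.8 mm / 400 = -0.002, -0.008 rad / 3.1416 = -0.0025.

Request:
{"op": "move_arm", "data": {
  "increments": [
    {"tx":-0.0013,"ty":0.0008,"tz":-0.001,"rx":-0.0013,"ry":-0.0006,"rz":0},
    {"tx":-0.0025,"ty":0.0008,"tz":-0.002,"rx":-0.0025,"ry":-0.001,"rz":0},
    {"tx":-0.0025,"ty":0.0008,"tz":-0.002,"rx":-0.0025,"ry":-0.001,"rz":0},
    {"tx":-0.0025,"ty":0.0008,"tz":-0.002,"rx":-0.0025,"ry":-0.001,"rz":0}
  ]
}}

```text
clock: 19.68
ee_pos: [0.6014, 0.1545, 0.0626]
tool_rot: [-0.205, -3.133, -0.0]
ft_force: [-19.2, -15.5, 15.8]
finger_gap: 0.0136
grasp_force: 50.0
```

```bash
python3 go.py .5997 .155 .0624 1.4408; python3 - <<'E'
from h import *
im=save('scene','s2.png'); cv2.imwrite('pics/s2c.png',cv2.resize(im[150:258,290:434],(800,600),interpolation=cv2.INTER_CUBIC)[:,:,::-1])
E
```

```text
t [1.7 0.3 0.2] r [-0.    -0.002 -0.001] q6 -1.28
19.68 [0.6014 0.1545 0.0626] [-0.205 -3.133 -0.   ] [-19.2 -15.5  15.8] [-3.14  3.47 -0.13] 0.0136 50.0
```

View pics/s2c.png

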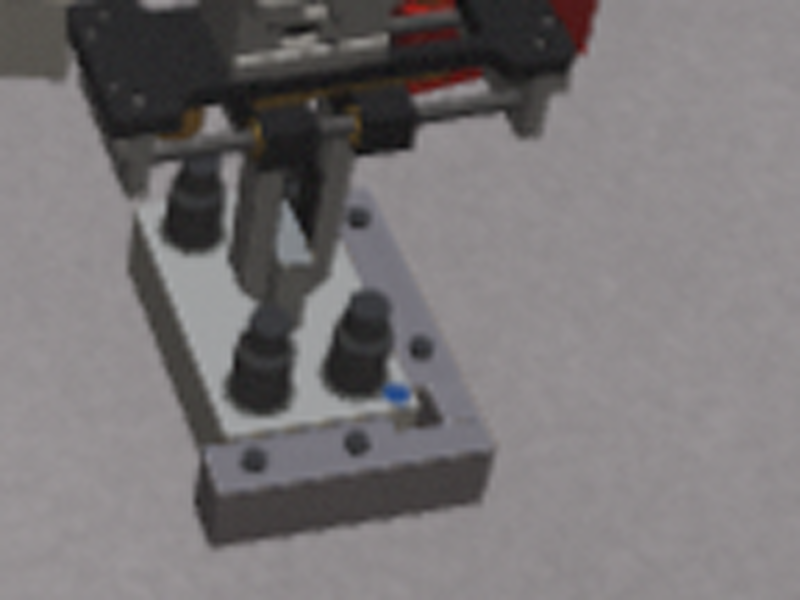

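The carrier looks seated on both bars, with the blue dot at (397,393) beside the notch. The wrist yaw moment is close to zero, so the faces are flush. I'll add a small push margin and hand in.

In the tool's units: 1 mm / 400 = 0.0025, -0.8 mm / 400 = -0.002, -0.002 rad / 3.1416 = -0.0006.

Request:
{"op": "move_arm", "data": {
  "increments": [
    {"tx":-0.001,"ty":0.0013,"tz":-0.0005,"rx":0,"ry":0,"rz":0},
    {"tx":-0.002,"ty":0.0025,"tz":-0.0008,"rx":-0.0006,"ry":-0.0006,"rz":0},
    {"tx":-0.002,"ty":0.0025,"tz":-0.0008,"rx":-0.0006,"ry":-0.0006,"rz":0},
    {"tx":-0.002,"ty":0.0025,"tz":-0.0008,"rx":-0.0006,"ry":-0.0006,"rz":0},
    {"tx":-0.002,"ty":0.0025,"tz":-0.0008,"rx":-0.0006,"ry":-0.0006,"rz":0}
  ]
}}

```text
clock: 20.35
ee_pos: [0.6014, 0.1545, 0.0626]
tool_rot: [-0.205, -3.133, 0.0]
ft_force: [-21.1, -17.1, 16.5]
finger_gap: 0.0135
grasp_force: 50.0
```

```bash
python3 go.py .5997 .155 .0624 1.4408; python3 carr.py .6 .155 -.13
```

```text
t [1.8 0.3 0.2] r [-0.    -0.002 -0.001] q6 -1.28
20.35 [0.6014 0.1545 0.0626] [-0.205 -3.133  0.   ] [-21.1 -17.1  16.5] [-3.45  3.76 -0.2 ] 0.0135 50.0
['top'] [ 0.5992  0.1546 -0.1021] 1122.4 352
['scene'] [ 0.5906  0.1566 -0.1495] 633.2 1525
```

```bash
python3 -c "
from cell import r
print(r.finish_job())"
```

```text
the job is handed in; nothing more can be done
None
```

The job is handed in: the plug is in the red bin, and the carrier is home in the steel corner, still gripped and pressed at about 19 N on each stop. I judged it flush from contact force and moment readings plus one picture, because the gripper hid too much for a camera pose check.

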